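# Load the label spindle in order of size

### The job

Load the upright spindle stand for the next labelling run: put the three loose label rolls over its post, lying flat on one another, the widest at the bottom, then the middle one, then the narrowest, and finish with the metal plug, spigot down in the core of the top roll. Leave the timer, the tape roll and the cap wrench where they are, and let go of everything at the end.

Things in the scene. Friction and masses are not known exactly. Their poses are not given: they have to be found in the camera images.
- stand: fixed spindle stand: round grey base plate 90 mm in diameter and 8 mm thick with an upright steel post in its middle, 20 mm in diameter; the post's top is 58 mm above the table and its last 6 mm taper to 10 mm in diameter. Origin: centre of the base's underside, on the table; z up along the post. It stays put while you work but may stand anywhere among the rolls.
- roll_wide_mid (a point): widest label roll: white paper wound on a brown cardboard core, 68 mm outer diameter, 22 mm tall, open bore 30 mm right through, loose (about 0.12 kg), lying flat. Point: its centre, half-way up (11 mm above its underside); z is its axis.
- roll_middle_mid (a point): middle label roll: same make, 56 mm outer diameter, 20 mm tall, open bore 30 mm, loose (about 0.08 kg), lying flat. Point: its centre, half-way up (10 mm above its underside); z is its axis.
- roll_narrow_mid (a point): narrowest label roll: same make, 44 mm outer diameter, 20 mm tall, open bore 30 mm, loose (about 0.05 kg), lying flat. Point: its centre, half-way up (10 mm above its underside); z is its axis.
- plug_mid (a point): bare aluminium core plug, loose (about 0.06 kg), 32 mm tall, standing on its spigot: from below, a spigot 22 mm in diameter and 10 mm long (foot tapered to 16 mm), a flange 39 mm in diameter and 4.5 mm thick, a round grip 31 mm in diameter and 17.5 mm tall. The spigot enters a roll's bore until the flange lies on the roll; the post leaves it 2 mm of room below. Point: its centre, half-way up (16 mm above its foot, 6 mm above the flange's underside); z is its axis, up.
- timer_mid (a point): bystander: round white kitchen-type timer with a red knob, 63 mm in diameter, 42 mm tall, loose; it may stand among the rolls. Point: its centre, half-way up.
- tape_roll: bystander: roll of brown packing tape lying flat, 73 mm in diameter, 48 mm tall, loose. Origin: centre of its underside.
- cap_wrench: bystander: white ring wrench for screw caps, 164 mm long, 54 mm over the ring, 16 mm tall, loose, lying flat near the front edge of the table. Origin: middle of its length, on the table; its length lies along its y axis, ring at +y.
Things that resemble listed ones, but are neither listed nor needed, are in the scene too. What is shaped like the part that bears roll_wide_mid but purple or yellow is not meant.

How it is judged:
By the outcome, as a careful person would: the job done as asked, in the order asked, and still so for the second after the job is handed in, with the robot touching nothing.
It also fails if it takes over 99 s, if anything falls off the work surface, if the arm or the gripper's body presses on something with over 40 N, if the wrist force passes 120 N, or if a joint passes its speed limit or range.

### The arm

A 6-joint arm with a two-finger parallel gripper is mounted at the origin on a cart in front of the work surface, level with it; the furniture and walls round the work are solid. World frame = base frame: x ahead of the robot, y to its left, z up, the work surface at z = 0. Lengths are in m, angles in rad, forces in N, time in s.
With the tool pointing down it reaches from about 0.4 to 0.925 m from the base axis. Payload 3.4 kg.
Tool frame: the origin (TCP) lies at the very end of the fingers, on their centre line; the grasp point (between the pads) lies 19 mm behind it; z points along the fingers, y is the line along which they close (so a half turn about z gives the same grasp; the last joint's range is limited). The gripper opens to 85 mm and grips with 20 to 120 N. Pads are 22 mm wide; open, the fingers measure 114 mm over their backs; the gripper's body (76 mm by 85 mm) begins 54 mm behind the grasp point. The pads swing forward as they close: fully open they stand 13 mm farther back than shut.
Start: joints at [-1.21, 0.307, 1.506, -0, 1.328, -0.073], TCP at [0.242, -0.522, 0.231] pointing down, gripper open.
Joint ranges: [-3.12, 3.12], [-1.05, 2.28], [0.14, 2.33], [-1.42, 4.57], [0.1, 2.73], [-2.68, 2.68]. Speed limits (rad/s): [2.57, 2.57, 3.14, 3.14, 3.14, 3.14].

### API

Orientations are given as a unit quaternion [x, y, z, w].
In Python, from rig import manip gives the robot as it stands.
- The arm moves only by the shell command python3 -m pendant 'ROWS' [OPENING] [FORCE]. ROWS is JSON, a list of rows, each a list of 6 numbers: the shift along the tool's x, y, z in units of 20 cm (1.0 is 20 cm), then the turn, a rotation vector about the tool's x, y, z in units of 2 rad (1.0 is 2 rad). In form: [[dx, dy, dz, ax, ay, az], ...]. A call has 1 to 10 rows; each row is the pose to reach, as a shift and turn from the pose commanded when the call began, along the tool's axes at that moment; what a row does not reach only later rows make up. A row lasts 1/10 s, in which the tool goes at most 50 mm and 8.59 degrees, less where a joint would pass 70% of its speed; a pose out of reach is approached as far as the arm can. A call with a number of a shift or a turn outside -1 to 1 is refused whole. A call with a gripper value outside its range is refused whole. OPENING is the finger opening in mm, from 0 to 85.4, set as the call begins (- or left out, the last holds). The fingers move at their own pace and stop on an object; FORCE is the grip in N (left out, the last holds). Time passes only in rows, so rows that repeat a pose let the fingers close. It gives the time, the measured TCP pose, the force, the opening and the grip force at its end, in the units of the state.
- manip.observe(): the state, without advancing time (a new reading comes with each control period).
- manip.capture(name): name is "scene" or "top"; returns a dict with "image" (384x512x3 uint8, red, green, blue), "depth" (384x512 float32, m along the optical axis (not along the pixel's ray), 0 where there is no reading), "mtx" (3x3 intrinsics, pixels), "world_from_camera" (4x4, takes a point from camera to world coordinates). Camera axes: x right, y up, looking along -z (the intrinsics and any distortion apply to the point x, -y, -z); pixel columns grow to the right and rows downward; lengths in m; the calibration is good to about 2 mm. A picture is of the moment at which its call begins.
- manip.sign_off(): hands the job in; it is judged then, once.
The state is a dict: "t": time; "joint_pos": joint angles; "qvel": joint speeds; "joint_efforts": joint torques, N m; "tool_pos": TCP position; "tool_rot": TCP orientation; "ft_force": force on the tool from outside, world axes, zero at the start; "moment": the same for the moment, N m; "opening": opening from 0.0 (shut) to 1.0 (fully open); "finger_force": force on a finger pad.
Only numpy, scipy, OpenCV 4.12 (cv2) and the standard library are available. Lean on these libraries where they do the work, as an engineer would, in place of code of your own. Each camera call takes 0.05 s, during which the arm holds its last target. There are 200 camera calls.

## Working session

There is one attempt and no reset: what is moved stays moved. The work goes in short steps, Python scripts to look and compute and a shell command to move; the robot and the scene stay as the last step left them, time stands still between calls to the robot, and variables do not carry over. Pictures are saved under pics/ and viewed, at most 14 in all, crops included, and the job is handed in when it is done.

```bash
mkdir -p pics; ls
python3 - <<'E'
from rig import manip
import cv2,numpy as np
for n in("scene","top"):
    c=manip.capture(n); cv2.imwrite(f"pics/{n}0.png",c["image"][:,:,::-1]); np.savez(f"{n}0.npz",**c)
    print(n,c["mtx"].round(1).tolist(),c["world_from_camera"].round(3).tolist(),(c["depth"]>0).mean(), [k for k in c])
s=manip.observe();print(s)
E
```

```text
pics
scene [[475.8, 0.0, 253.2], [0.0, 475.8, 188.8], [0.0, 0.0, 1.0]] [[-0.519, 0.626, -0.583, -0.197], [-0.855, -0.377, 0.356, 0.403], [0.003, 0.683, 0.731, 0.917], [0.0, 0.0, 0.0, 1.0]] 0.995941162109375 ['image', 'depth', 'mtx', 'world_from_camera']
top [[408.8, 0.0, 260.0], [0.0, 408.8, 192.2], [0.0, 0.0, 1.0]] [[0.026, 0.994, -0.108, 0.361], [-1.0, 0.026, 0.002, -0.0], [0.005, 0.108, 0.994, 1.191], [0.0, 0.0, 0.0, 1.0]] 0.9958597819010416 ['image', 'depth', 'mtx', 'world_from_camera']
{'t': 0.1, 'joint_pos': array([-1.20945870e+00,  3.07509576e-01,  1.50753350e+00, -8.94048909e-07,
        1.32843972e+00, -7.34936557e-02]), 'qvel': array([ 2.40660176e-03, -6.86715377e-05, -3.36760056e-03, -1.21086020e-03,
        1.30844314e-05,  1.94773232e-04]), 'joint_efforts': array([-2.22586268e-04, -4.58528030e+01, -2.52608389e+01, -1.71377751e-04,
        5.55216873e-03,  1.67742236e-06]), 'tool_pos': array([ 0.2419787 , -0.52090454,  0.23047015]), 'tool_rot': array([ 9.76457714e-01,  2.15706839e-01, -1.35977373e-04, -9.35241785e-04]), 'ft_force': array([-0.47321848,  0.60948969, -0.18004109]), 'moment': array([ 0.01235465, -0.0363341 ,  0.02235637]), 'finger_force': 0.0, 'opening': 1.0006838072802187}
```

View pics/scene0.png

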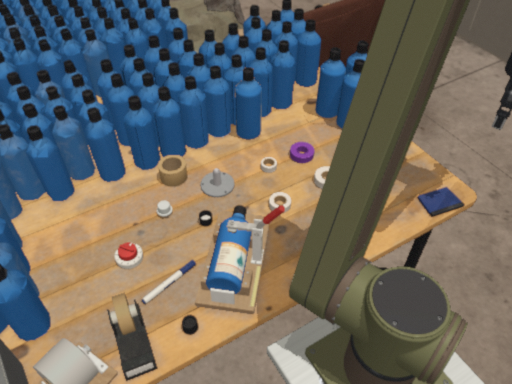

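View pics/top0.png

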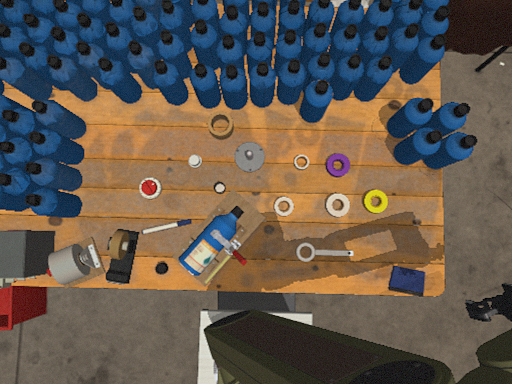

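The top view shows these candidates:
- **Widest roll:** white (337,205), against the purple (337,165) and yellow (376,201) decoys
- **Middle roll:** (284,206)
- **Narrowest roll:** (302,162)
- **Plug:** (195,161), against the black/white cap (220,188) and the black cap (162,268)
- **Stand:** (249,156)
- **Others:** tape (221,126), timer (150,188), wrench (325,252)

Next I take one close crop and measure the positions.

```bash
cat > h.py <<'E'
import numpy as np,cv2
from scipy.spatial.transform import Rotation as R
def ray(c,u,v,z):
    K=c["mtx"];T=c["world_from_camera"]
    d=T[:3,:3]@np.array([(u-K[0,2])/K[0,0],-(v-K[1,2])/K[1,1],-1]);o=T[:3,3]
    return o+d*(z-o[2])/d[2]
def proj(c,p):
    T=np.linalg.inv(c["world_from_camera"]);q=T[:3,:3]@p+T[:3,3];K=c["mtx"]
    return K[0,0]*q[0]/-q[2]+K[0,2],K[1,1]*q[1]/q[2]+K[1,2]
def cloud(c):
    d=c["depth"];K=c["mtx"];T=c["world_from_camera"]
    v,u=np.mgrid[:d.shape[0],:d.shape[1]]
    P=np.stack([(u-K[0,2])/K[0,0]*d,-(v-K[1,2])/K[1,1]*d,-d],-1)
    return P@T[:3,:3].T+T[:3,3]
def blob(c,u,v,lo,hi,r=25):
    """component of points with lo<z<hi near pixel: outer-ellipse centre px, and plane hit at mean top"""
    P=cloud(c);m=((P[...,2]>lo)&(P[...,2]<hi)).astype(np.uint8)
    w=np.zeros_like(m);w[int(v)-r:int(v)+r,int(u)-r:int(u)+r]=1;m&=w
    n,l,s,cc=cv2.connectedComponentsWithStats(m)
    k=1+np.argmax(s[1:,4]);mm=(l==k).astype(np.uint8)
    ct=max(cv2.findContours(mm,0,1)[0],key=cv2.contourArea)
    (x,y),(a,b),_=cv2.fitEllipse(ct)
    zt=np.median(P[...,2][l==k]);X=ray(c,x,y,zt)
    X2=ray(c,x+a/2,y,zt)
    return (x,y,a,b),zt,X,2*np.linalg.norm(X2-X)
def goto(pos,yaw_deg=None):
    pass
E
python3 - <<'E'
from h import *
c=dict(np.load("top0.npz"));
cv2.imwrite("pics/crop.png",cv2.resize(c["image"][110:230,140:400,::-1],None,fx=3,fy=3,interpolation=2))
for n,u,v,lo,hi in[("wide",337,205,.012,.03),("mid",284,206,.012,.03),("nar",302,162,.012,.03),("plug",195,161,.02,.06),("cap?",220,188,.01,.06),("stand",249,156,.004,.02),("post",249,154,.03,.08),("timer",150,188,.01,.06),("tape",221,126,.02,.06),("purple",337,165,.01,.05),("yellow",376,201,.01,.05)]:
    try:
        e,z,X,D=blob(c,u,v,lo,hi);print(n,np.round(e,1),round(z,4),X.round(4),round(D,4))
    except Exception as ex: print(n,ex)
E
```

```text
wide [337.8 204.9  22.6  23.1] 0.0218 [ 0.4573 -0.2263  0.0218] 0.065
mid [284.  206.1  18.3  18.5] 0.02 [ 0.4501 -0.0721  0.02  ] 0.0525
nar [301.7 161.8  14.1  14.4] 0.0195 [ 0.5803 -0.1212  0.0195] 0.0411
plug [194.3 160.1   9.8  10.6] 0.0319 [0.575  0.1891 0.0319] 0.0282
cap? [230.3 203.2  20.8  32.3] 0.0226 [0.4542 0.0821 0.0226] 0.0595
stand [249.6 156.5  29.3  29.6] 0.0086 [0.5941 0.0309 0.0086] 0.0861
post [249.2 154.3   6.3   7.5] 0.0544 [0.5914 0.0312 0.0544] 0.0179
timer [150.2 188.   20.6  21.4] 0.0249 [0.4918 0.313  0.0249] 0.0591
tape [220.5 124.1  24.7  26.6] 0.0472 [0.6785 0.1161 0.0472] 0.0709
purple [338.1 165.   22.5  22.9] 0.0215 [ 0.5734 -0.2267  0.0215] 0.0654
yellow [375.7 201.2  22.6  23.5] 0.0219 [ 0.4708 -0.3352  0.0219] 0.065
```

View pics/crop.png

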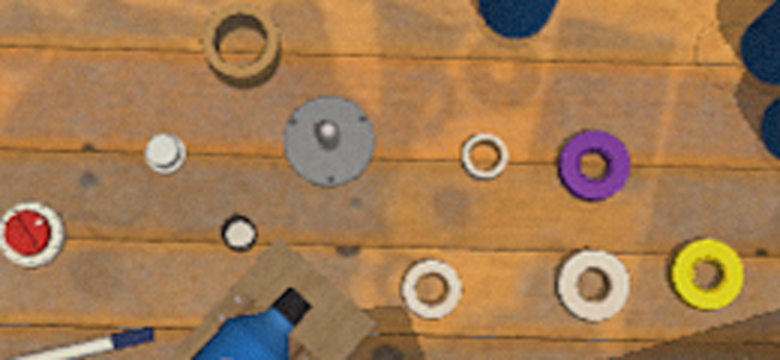

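The crop confirms it: plug with flange and round grip at top-view pixel (195,161), widest white roll (337,205), middle (284,206), narrow (302,162). Purple and yellow are decoys. I'll cross-check against the scene view and work out the first move.

```bash
cat >> h.py <<'E'
def plan(x,y,z,turn=True):
    """row (tool axes now) to TCP x,y,z, pointing down, tool x=+Y, tool y=+X"""
    from rig import manip
    s=manip.observe();r=R.from_quat(s["tool_rot"]);t=R.from_matrix(np.array([[0,1,0],[1,0,0],[0,0,-1.]]))
    d=r.inv().apply(np.array([x,y,z])-s["tool_pos"])/.2; a=(r.inv()*t).as_rotvec()/2
    print("t",round(s["t"],2),"row",d.round(4),a.round(4),"n>=",round(max(np.linalg.norm(d)*4,np.degrees(2*np.linalg.norm(a))/8.59),1))
E
python3 - <<'E'
from h import *
c=dict(np.load("scene0.npz"));
for n,p,lo,hi in[("wide",(.457,-.226,.02),.012,.03),("mid",(.45,-.072,.02),.012,.03),("nar",(.58,-.121,.02),.012,.03),("plug",(.575,.189,.032),.024,.06),("stand",(.594,.031,.008),.004,.02),("post",(.594,.031,.058),.04,.08)]:
    u,v=proj(c,np.array(p)); e,z,X,D=blob(c,u,v,lo,hi);print(n,np.round((u,v),1),np.round(e,1),round(z,4),X.round(4),round(D,4))
plan(.457,-.226,.12)
E
```

```text
wide [327.1 176.1] [321.3 174.5  12.   20.8] 0.0229 [ 0.4676 -0.2144  0.0229] 0.0318
mid [280.  200.2] [280.  200.   16.4  22. ] 0.021 [ 0.4496 -0.0716  0.021 ] 0.0415
nar [268.7 162.7] [268.6 163.1  12.9  15.8] 0.0199 [ 0.5789 -0.12    0.0199] 0.035
plug [163.8 205.3] [163.6 205.6  11.1  12.1] 0.0333 [0.5733 0.1903 0.0333] 0.0272
stand [217.2 183.4] [217.6 184.2  23.6  33.9] 0.0097 [0.5893 0.0322 0.0097] 0.0622
post [216.2 169.9] [216.5 172.4   7.6   8.7] 0.0529 [0.5902 0.0325 0.0529] 0.0196
t 0.1 row [ 1.5961 -0.8834  0.5542] [-0.0008 -0.0006 -0.568 ] n>= 7.6
```

Both views agree to about 2 mm, with the stand at (0.592, 0.0315). I'll move over the wide roll.

```bash
python3 -m pendant '[[0.8,-0.44,0.1,0,0,-0.568],[0.8,-0.44,0.1,0,0,-0.568],[0.8,-0.44,0.1,0,0,-0.568],[0.8,-0.44,0.1,0,0,-0.568],[0.8,-0.44,0.1,0,0,-0.568],[0.8,-0.44,0.1,0,0,-0.568],[0.8,-0.44,0.1,0,0,-0.568],[0.8,-0.44,0.1,0,0,-0.568],[0.8,-0.44,0.1,0,0,-0.568]]' 85 30; python3 -c "
from h import *
plan(.457,-.226,.10)"
```

```text
t: 1.0
tool_pos: [0.3501, -0.3739, 0.2109]
tool_rot: [0.707, 0.707, 0.0, -0.0]
ft_force: [-0.6, -0.3, -0.0]
opening: 0.997
finger_force: 0.0
t 1.0 row [0.739  0.5353 0.5549] [-0.0003 -0.0004  0.0002] n>= 4.3
```

```bash
python3 -m pendant '[[0.74,0.535,0.55,0,0,0],[0.74,0.535,0.55,0,0,0],[0.74,0.535,0.55,0,0,0],[0.74,0.535,0.55,0,0,0],[0.74,0.535,0.55,0,0,0],[0.74,0.535,0.55,0,0,0],[0.74,0.535,0.55,0,0,0]]'
python3 - <<'E'
from h import *
from rig import manip
plan(.457,-.226,.001)
for n in("top","scene"):
    c=manip.capture(n)
    P=cloud(c);print((c["image"].shape))
    if n=="scene":
        e,z,X,D=blob(c,327,176,.012,.03);print(np.round(e,1),X.round(4))
        u,v=326,165;cv2.imwrite("pics/wide1.png",cv2.resize(c["image"][100:220,240:400,::-1],None,fx=4,fy=4))
E
```

```text
t: 1.7
tool_pos: [0.4573, -0.2271, 0.1016]
tool_rot: [0.707, 0.707, -0.0, 0.0]
ft_force: [0.5, -0.4, -0.1]
opening: 0.991
finger_force: 0.0
t 1.7 row [ 0.0058 -0.0013  0.5032] [-0.      0.0004 -0.0001] n>= 2.0
(384, 512, 3)
(384, 512, 3)Traceback (most recent call last):
  File "<stdin>", line 8, in <module>
  File "h.py", line 20, in blob
    k=1+np.argmax(s[1:,4]);mm=(l==k).astype(np.uint8)
        ~~~~~~~~~^^^^^^^^^
    return _wrapfunc(a, 'argmax', axis=axis, out=out, **kwds)
    return bound(*args, **kwds)
ValueError: attempt to get argmax of an empty sequence
```

The gripper hides the roll here, but the measurement is good, so I'll descend slowly and close.

```bash
python3 -m pendant '[[0.005,0,0.1,0,0,0],[0.005,0,0.2,0,0,0],[0.005,0,0.3,0,0,0],[0.005,0,0.38,0,0,0],[0.005,0,0.44,0,0,0],[0.005,0,0.47,0,0,0],[0.005,0,0.5,0,0,0],[0.005,0,0.5,0,0,0]]' && python3 -m pendant '[[0,0,0,0,0,0],[0,0,0,0,0,0],[0,0,0,0,0,0],[0,0,0,0,0,0],[0,0,0,0,0,0],[0,0,0,0,0,0]]' 50 30
```

```text
t: 2.6
tool_pos: [0.4571, -0.2256, 0.0012]
tool_rot: [0.707, 0.707, -0.0, -0.0]
ft_force: [0.0, -0.2, -0.5]
opening: 1.0
finger_force: 0.0
t: 3.2
tool_pos: [0.4579, -0.2256, 0.0021]
tool_rot: [0.707, 0.707, 0.0, 0.001]
ft_force: [-1.8, -0.1, 6.5]
opening: 0.751
finger_force: 33.7
```

```bash
python3 -m pendant '[[0,0,-0.1,0,0,0],[0,0,-0.25,0,0,0],[0,0,-0.42,0,0,0],[0.1,0.05,-0.42,0,0,0],[0.25,0.12,-0.42,0,0,0],[0.4,0.2,-0.42,0,0,0],[0.55,0.27,-0.42,0,0,0],[0.65,0.33,-0.42,0,0,0],[0.65,0.33,-0.42,0,0,0]]'
python3 - <<'E'
from h import *
from rig import manip
plan(.592,.0315,.085)
c=manip.capture("top");cv2.imwrite("pics/lift1.png",cv2.resize(c["image"][110:250,180:400,::-1],None,fx=3,fy=3))
c=manip.capture("scene");cv2.imwrite("pics/lift1s.png",cv2.resize(c["image"][90:270,180:380,::-1],None,fx=3,fy=3))
E
```

```text
t: 4.1
tool_pos: [0.5245, -0.0928, 0.0853]
tool_rot: [0.706, 0.708, 0.001, 0.0]
ft_force: [-0.9, -0.3, -1.2]
opening: 0.749
finger_force: 34.2
t 4.1 row [0.6204 0.3395 0.0021] [ 0.0005 -0.0003  0.0017] n>= 2.8
```

View pics/lift1s.png

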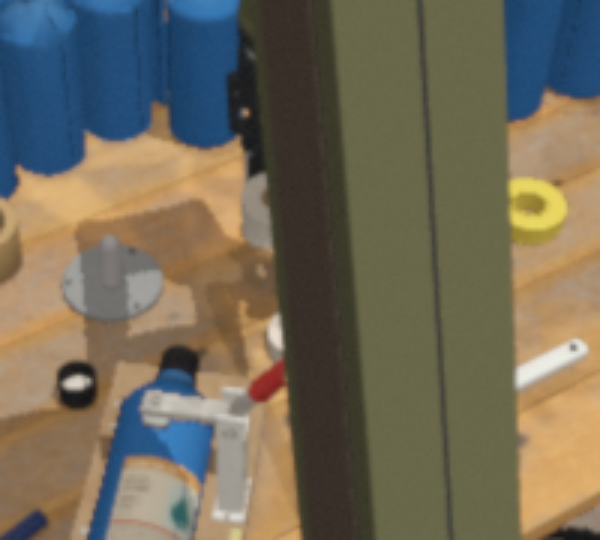

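The roll is held (left edge near crop pixel 256,210), and the stand is clear at (110,270). I'll go over the post and lower.

```bash
python3 -m pendant '[[0.15,0.08,0,0,0,0],[0.32,0.17,0,0,0,0],[0.48,0.26,0,0,0,0],[0.58,0.32,0,0,0,0],[0.62,0.34,0,0,0,0.0017],[0.62,0.34,0,0,0,0.0017],[0.62,0.34,0.05,0,0,0.0017],[0.62,0.34,0.1,0,0,0.0017],[0.62,0.34,0.15,0,0,0.0017],[0.62,0.34,0.2,0,0,0.0017]]' && python3 -c "
from h import *
plan(.592,.0315,.0115)"
```

```text
t: 5.2
tool_pos: [0.5924, 0.0284, 0.0451]
tool_rot: [0.709, 0.705, 0.001, 0.001]
ft_force: [1.0, 4.2, 1.1]
opening: 0.749
finger_force: 34.5
t 5.2 row [ 0.0151 -0.0024  0.1682] [ 0.0014 -0.0006 -0.0026] n>= 0.7
```

```bash
python3 -m pendant '[[0.015,0,0,0,0,0],[0.015,0,0,0,0,0],[0.015,0,0,0,0,0]]'
python3 - <<'E'
from h import *
from rig import manip
plan(.592,.0315,.0115)
c=manip.capture("scene");cv2.imwrite("pics/p1s.png",cv2.resize(c["image"][110:230,150:300,::-1],None,fx=4,fy=4))
E
```

```text
t: 5.5
tool_pos: [0.5908, 0.0316, 0.045]
tool_rot: [0.708, 0.706, -0.0, -0.0]
ft_force: [0.3, 1.0, -1.4]
opening: 0.75
finger_force: 34.1
t 5.5 row [-0.0006  0.0063  0.1674] [-0.0005  0.0001 -0.0016] n>= 0.7
```

View pics/p1s.png

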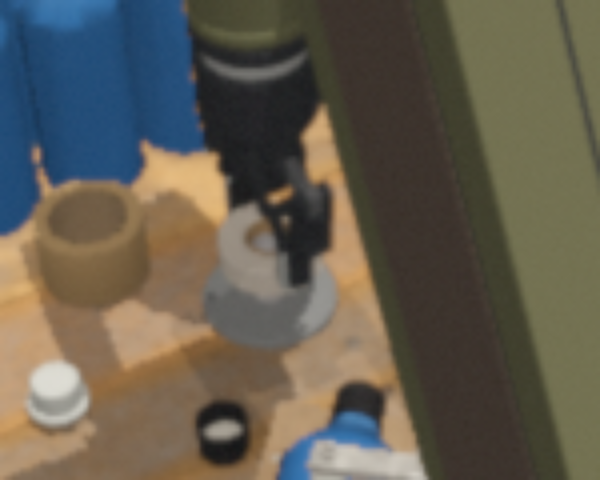

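The roll is round the post (post top at crop 263,238, inside the bore) and the side force is gone. I'll lower and release.

```bash
python3 -m pendant '[[0,0.006,0.04,0,0,0],[0,0.006,0.08,0,0,0],[0,0.006,0.12,0,0,0],[0,0.006,0.15,0,0,0],[0,0.006,0.168,0,0,0],[0,0.006,0.168,0,0,0]]' && python3 -m pendant '[[0,0,0,0,0,0],[0,0,0,0,0,0],[0,0,0,0,0,0],[0,0,0,0,0,0],[0,0,0,0,0,0]]' 85 30 && python3 -m pendant '[[0,0,-0.1,0,0,0],[0,0,-0.25,0,0,0],[0,0,-0.45,0,0,0],[0,0,-0.5,0,0,0]]' && python3 -c "
from h import *
plan(.45,-.0718,.11)"
```

```text
t: 6.15
tool_pos: [0.592, 0.0317, 0.011]
tool_rot: [0.708, 0.706, -0.0, -0.0]
ft_force: [-0.4, 0.3, -1.0]
opening: 0.748
finger_force: 34.2
t: 6.65
tool_pos: [0.5926, 0.0317, 0.012]
tool_rot: [0.708, 0.706, 0.0, 0.0]
ft_force: [-0.4, 0.4, -0.2]
opening: 0.991
finger_force: 0.0
t: 7.05
tool_pos: [0.5953, 0.0317, 0.1161]
tool_rot: [0.708, 0.706, 0.003, 0.003]
ft_force: [0.9, 0.7, 0.2]
opening: 0.995
finger_force: 0.0
t 7.05 row [-0.5198 -0.7252  0.0247] [ 0.0039  0.0001 -0.0017] n>= 3.6
```

```bash
python3 -m pendant '[[-0.12,-0.18,0.02,0,0,0],[-0.26,-0.36,0.02,0,0,0],[-0.4,-0.55,0.02,0,0,0],[-0.5,-0.68,0.02,0,0,0],[-0.52,-0.725,0.02,0,0,-0.0017],[-0.52,-0.725,0.02,0,0,-0.0017],[-0.52,-0.725,0.02,0,0,-0.0017]]' 80
python3 - <<'E'
from h import *
from rig import manip
plan(.45,-.0718,.002)
c=manip.capture("top");cv2.imwrite("pics/m1.png",cv2.resize(c["image"][110:250,180:400,::-1],None,fx=3,fy=3))
for n,u,v,lo,hi in[("wide",249,156,.023,.036)]:
    e,z,X,D=blob(c,u,v,lo,hi);print(n,np.round(e,1),round(z,4),X.round(4),round(D,4))
E
```

```text
t: 7.75
tool_pos: [0.4487, -0.0718, 0.108]
tool_rot: [0.707, 0.707, 0.001, 0.001]
ft_force: [-0.5, 0.1, -0.1]
opening: 0.934
finger_force: 0.0
t 7.75 row [-2.0e-04  5.5e-03  5.3e-01] [ 0.0011  0.     -0.0002] n>= 2.1
wide [249.9 156.6  22.3  22.6] 0.0303 [0.5897 0.0296 0.0303] 0.0644
```

View pics/m1.png

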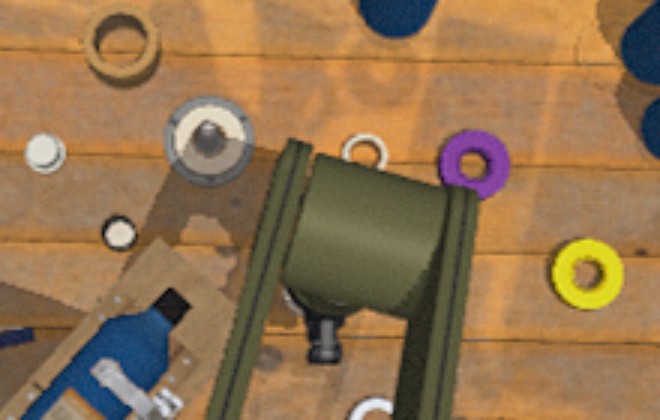

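The wide roll lies flat on the base, post in its bore (crop 209,138). Now I'll pick up the middle roll.

```bash
python3 -m pendant '[[0,0.005,0.1,0,0,0],[0,0.005,0.2,0,0,0],[0,0.005,0.3,0,0,0],[0,0.005,0.4,0,0,0],[0,0.005,0.46,0,0,0],[0,0.005,0.5,0,0,0],[0,0.005,0.53,0,0,0],[0,0.005,0.53,0,0,0]]' && python3 -m pendant '[[0,0,0,0,0,0],[0,0,0,0,0,0],[0,0,0,0,0,0],[0,0,0,0,0,0],[0,0,0,0,0,0],[0,0,0,0,0,0]]' 40 30 && python3 -m pendant '[[0,0,-0.1,0,0,0],[0,0,-0.25,0,0,0],[0,0,-0.42,0,0,0],[0,0,-0.45,0,0,0],[0,0,-0.45,0,0,0]]' && python3 -c "
from h import *
plan(.592,.0315,.09)"
```

```text
t: 8.6
tool_pos: [0.4485, -0.0714, 0.0011]
tool_rot: [0.707, 0.707, -0.0, -0.0]
ft_force: [-0.7, 0.5, 0.9]
opening: 0.936
finger_force: 0.0
t: 9.2
tool_pos: [0.449, -0.072, 0.0027]
tool_rot: [0.707, 0.707, 0.001, 0.001]
ft_force: [0.1, 1.6, 6.0]
opening: 0.628
finger_force: 31.2
t: 9.7
tool_pos: [0.449, -0.0721, 0.093]
tool_rot: [0.707, 0.707, 0.001, 0.002]
ft_force: [-0.3, -0.4, -1.0]
opening: 0.626
finger_force: 32.2
t 9.7 row [0.5183 0.7148 0.0169] [ 0.0018  0.0005 -0.0001] n>= 3.5
```

```bash
python3 -m pendant '[[0.12,0.16,0,0,0,0],[0.25,0.34,0,0,0,0],[0.38,0.52,0,0,0,0],[0.47,0.65,0,0,0,0],[0.518,0.715,0,0,0,0],[0.518,0.715,0,0,0,0],[0.518,0.715,0.02,0,0,0],[0.518,0.715,0.07,0,0,0],[0.518,0.715,0.12,0,0,0],[0.518,0.715,0.16,0,0,0]]' && python3 -m pendant '[[0,0,0,0,0,0],[0,0,0,0,0,0]]'
python3 - <<'E'
from h import *
from rig import manip
plan(.592,.0315,.034)
c=manip.capture("scene");cv2.imwrite("pics/p2s.png",cv2.resize(c["image"][110:230,150:300,::-1],None,fx=4,fy=4))
E
```

```text
t: 10.7
tool_pos: [0.5896, 0.0312, 0.0583]
tool_rot: [0.707, 0.707, -0.001, -0.001]
ft_force: [-0.6, 0.4, 0.1]
opening: 0.626
finger_force: 32.1
t: 10.9
tool_pos: [0.5907, 0.0315, 0.0593]
tool_rot: [0.707, 0.707, -0.0, -0.0]
ft_force: [0.1, 0.1, -0.7]
opening: 0.627
finger_force: 32.1
t 10.9 row [-1.000e-04  6.800e-03  1.266e-01] [-0.0004 -0.     -0.0002] n>= 0.5
```

View pics/p2s.png

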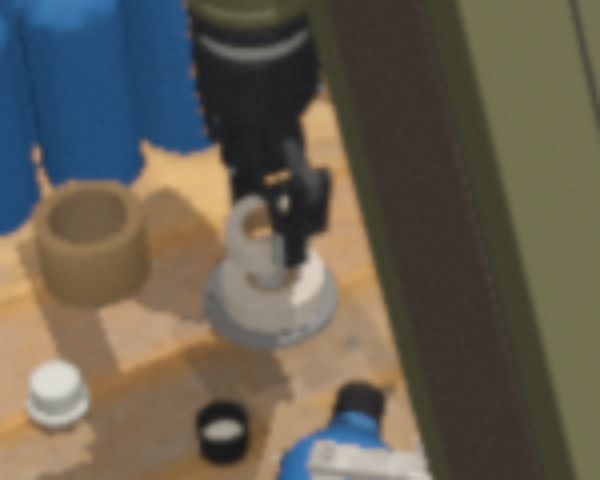

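Run:
```python
from h import *
from rig import manip
c=manip.capture("scene");P=cloud(c)
cv2.imwrite("pics/p2z.png",cv2.resize(c["image"][150:200,195:245,::-1],None,fx=11,fy=11,interpolation=cv2.INTER_NEAREST))
for v in range(156,190,3): print(v,*["(%d,%d,%d)"%tuple((P[v,u]-[.592,.0315,0])*1000) for u in range(206,234,3)])
```

```text
156 (116,-26,2) (29,3,87) (26,-3,86) (-29,14,138) (-27,5,132) (-51,9,154) (-68,10,167) (-67,1,163) (-68,-5,160) (78,-91,1)
159 (106,-20,1) (26,5,79) (25,-2,76) (21,-8,76) (-32,8,128) (13,-21,76) (-68,10,158) (-66,1,153) (-64,-6,147) (67,-85,1)
162 (94,-14,2) (16,11,79) (14,3,78) (13,-4,74) (-35,10,121) (-51,10,135) (-66,10,147) (-65,1,142) (-61,-8,133) (59,-80,0)
165 (13,21,76) (7,15,79) (8,7,73) (13,-3,64) (-34,10,111) (-50,10,124) (-62,8,133) (-54,-3,120) (-58,-9,120) (45,-73,2)
168 (7,24,73) (0,19,76) (-5,14,78) (6,0,61) (-30,9,97) (-52,12,117) (-57,6,118) (-58,-1,115) (40,-60,1) (38,-68,0)
171 (64,0,1) (-10,25,77) (-14,18,77) (-18,12,78) (-30,10,87) (-37,5,90) (-43,0,92) (-21,-19,64) (30,-54,2) (27,-62,0)
174 (54,6,1) (-7,24,64) (-17,21,71) (-23,15,73) (-28,9,74) (-36,5,79) (-37,-2,76) (-2,-28,32) (20,-49,1) (17,-57,0)
177 (18,22,29) (13,16,30) (-17,21,60) (-23,16,62) (-26,9,62) (-36,5,68) (-7,-16,31) (-7,-25,26) (-15,-30,32) (4,-49,4)
180 (7,28,30) (3,21,31) (0,14,31) (-1,6,27) (-2,-1,24) (7,-14,8) (-18,-10,33) (-21,-17,32) (-25,-24,32) (-11,-40,11)
183 (3,30,25) (-5,26,30) (-8,19,29) (-14,13,31) (-18,6,31) (-24,1,34) (-29,-4,35) (-30,-13,31) (-26,-23,22) (-18,-36,7)
186 (5,30,11) (-8,28,23) (-19,24,30) (-24,18,32) (-27,11,31) (-29,4,29) (-35,-1,30) (-33,-10,24) (-27,-22,12) (-27,-31,7)
189 (-2,34,9) (-9,29,13) (-19,25,20) (-25,19,22) (-26,12,19) (-29,4,18) (-31,-3,15) (-33,-10,13) (-36,-17,12) (-33,-28,3)
```

View pics/p2z.png

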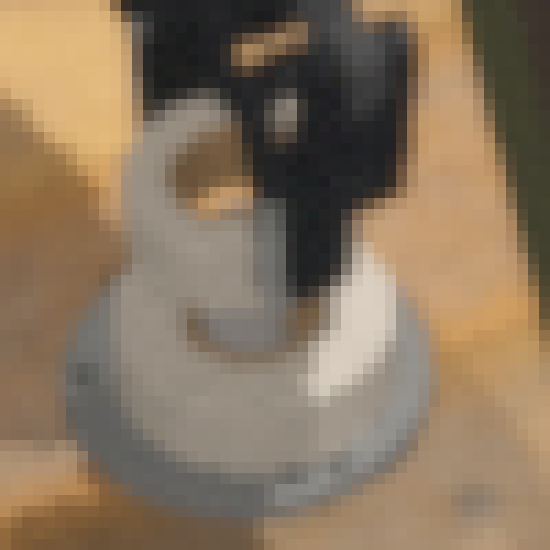

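The middle roll is level (top at z≈77 mm all round) and centred over the post. I'll lower slowly and release.

```bash
python3 -m pendant '[[0,0.006,0.02,0,0,0],[0,0.006,0.04,0,0,0],[0,0.006,0.06,0,0,0],[0,0.006,0.08,0,0,0],[0,0.006,0.1,0,0,0],[0,0.006,0.125,0,0,0],[0,0.006,0.125,0,0,0]]' && python3 -m pendant '[[0,0,0,0,0,0],[0,0,0,0,0,0],[0,0,0,0,0,0],[0,0,0,0,0,0]]' 80 30 && python3 -m pendant '[[0,0,-0.1,0,0,0],[0,0,-0.2,0,0,0],[0,0,-0.35,0,0,0],[0,0,-0.4,0,0,0]]' && python3 -c "
from h import *
plan(.579,-.1208,.11)"
```

```text
t: 11.7
tool_pos: [0.5916, 0.0318, 0.0338]
tool_rot: [0.707, 0.707, -0.001, -0.001]
ft_force: [0.6, 0.0, -1.2]
opening: 0.626
finger_force: 32.1
t: 12.1
tool_pos: [0.5925, 0.0318, 0.035]
tool_rot: [0.707, 0.707, 0.0, 0.0]
ft_force: [0.8, -0.6, 0.8]
opening: 0.941
finger_force: 0.0
t: 12.5
tool_pos: [0.5942, 0.0318, 0.1177]
tool_rot: [0.707, 0.707, 0.002, 0.002]
ft_force: [0.3, 0.3, 0.3]
opening: 0.939
finger_force: 0.0
t 12.5 row [-0.7628 -0.0764  0.038 ] [0.0026 0.     0.    ] n>= 3.1
```

```bash
python3 -m pendant '[[-0.18,-0.02,0.03,0,0,0],[-0.38,-0.04,0.03,0,0,0],[-0.58,-0.06,0.03,0,0,0],[-0.7,-0.075,0.03,0,0,0],[-0.763,-0.076,0.03,0,0,0],[-0.763,-0.076,0.03,0,0,0],[-0.763,-0.076,0.03,0,0,0]]' 70
python3 - <<'E'
from h import *
from rig import manip
plan(.579,-.1208,.003)
for n in("top","scene"):
    c=manip.capture(n);u,v=proj(c,np.array([.592,.0315,.05]))
    e,z,X,D=blob(c,u,v,.043,.0555);print(n,np.round(e,1),round(z,4),X.round(4),round(D,4))
E
```

```text
t: 13.2
tool_pos: [0.577, -0.1201, 0.1084]
tool_rot: [0.707, 0.707, 0.0, -0.0]
ft_force: [-0.3, 0.5, -0.7]
opening: 0.82
finger_force: 0.0
t 13.2 row [-0.004   0.01    0.5272] [-0.0002 -0.0005 -0.0002] n>= 2.1
top [249.1 155.2  18.4  18.9] 0.0504 [0.5897 0.0314 0.0504] 0.052
scene [217.  173.5  16.7  21. ] 0.0513 [0.5875 0.0324 0.0513] 0.0428
```

The middle roll is seated (top at 50 mm). Next the narrow one.

```bash
python3 -m pendant '[[-0.004,0.01,0.1,0,0,0],[-0.004,0.01,0.2,0,0,0],[-0.004,0.01,0.3,0,0,0],[-0.004,0.01,0.4,0,0,0],[-0.004,0.01,0.46,0,0,0],[-0.004,0.01,0.5,0,0,0],[-0.004,0.01,0.525,0,0,0],[-0.004,0.01,0.525,0,0,0]]' && python3 -m pendant '[[0,0,0,0,0,0],[0,0,0,0,0,0],[0,0,0,0,0,0],[0,0,0,0,0,0],[0,0,0,0,0,0],[0,0,0,0,0,0]]' 30 30 && python3 -m pendant '[[0,0,-0.1,0,0,0],[0,0,-0.25,0,0,0],[0,0,-0.42,0,0,0],[0,0,-0.45,0,0,0],[0,0,-0.45,0,0,0]]' && python3 -c "
from h import *
plan(.5915,.0315,.09)"
```

```text
t: 14.1
tool_pos: [0.5791, -0.1213, 0.0035]
tool_rot: [0.707, 0.707, -0.0, -0.0]
ft_force: [-0.9, 0.3, -0.0]
opening: 0.82
finger_force: 0.0
t: 14.7
tool_pos: [0.5799, -0.1219, 0.0048]
tool_rot: [0.707, 0.707, 0.001, 0.001]
ft_force: [0.5, 0.6, 6.9]
opening: 0.477
finger_force: 30.5
t: 15.2
tool_pos: [0.58, -0.122, 0.0951]
tool_rot: [0.707, 0.707, 0.001, 0.001]
ft_force: [0.2, 0.3, -1.0]
opening: 0.476
finger_force: 30.7
t 15.2 row [0.7673 0.0574 0.0249] [ 0.0016  0.0004 -0.0001] n>= 3.1
```

```bash
python3 -m pendant '[[0.18,0.015,0,0,0,0],[0.38,0.03,0,0,0,0],[0.58,0.045,0,0,0,0],[0.7,0.055,0,0,0,0],[0.767,0.057,0,0,0,0],[0.767,0.057,0,0,0,0],[0.767,0.057,0.03,0,0,0],[0.767,0.057,0.06,0,0,0],[0.767,0.057,0.09,0,0,0],[0.767,0.057,0.1,0,0,0]]' && python3 -m pendant '[[0,0,0,0,0,0],[0,0,0,0,0,0]]'
python3 - <<'E'
from h import *
plan(.592,.0315,.0555)
E
```

```text
t: 16.2
tool_pos: [0.5897, 0.0307, 0.0725]
tool_rot: [0.708, 0.707, -0.001, -0.001]
ft_force: [-0.4, 0.1, -1.0]
opening: 0.477
finger_force: 30.7
t: 16.4
tool_pos: [0.5906, 0.0314, 0.0737]
tool_rot: [0.707, 0.707, 0.0, 0.0]
ft_force: [-0.3, 0.3, -0.6]
opening: 0.485
finger_force: 30.7
t 16.4 row [0.0004 0.0071 0.0909] [ 0.      0.     -0.0003] n>= 0.4
```

```bash
python3 -m pendant '[[0,0.006,0.02,0,0,0],[0,0.006,0.04,0,0,0],[0,0.006,0.06,0,0,0],[0,0.006,0.08,0,0,0],[0,0.006,0.091,0,0,0],[0,0.006,0.091,0,0,0]]' && python3 -m pendant '[[0,0,0,0,0,0],[0,0,0,0,0,0],[0,0,0,0,0,0],[0,0,0,0,0,0]]' 66 30 && python3 -m pendant '[[0,0,-0.1,0,0,0],[0,0,-0.2,0,0,0],[0,0,-0.35,0,0,0],[0,0,-0.4,0,0,0]]' && python3 -c "
from h import *
plan(.5742,.1897,.13)"
```

```text
t: 17.0
tool_pos: [0.5915, 0.0319, 0.0552]
tool_rot: [0.707, 0.707, -0.0, -0.0]
ft_force: [-0.1, -0.9, -0.6]
opening: 0.478
finger_force: 30.7
t: 17.4
tool_pos: [0.5918, 0.0318, 0.0556]
tool_rot: [0.707, 0.707, 0.0, 0.0]
ft_force: [-0.3, -0.6, 0.5]
opening: 0.772
finger_force: 0.0
t: 17.8
tool_pos: [0.5936, 0.0318, 0.1384]
tool_rot: [0.707, 0.707, 0.002, 0.002]
ft_force: [0.5, 0.1, -0.1]
opening: 0.77
finger_force: 0.0
t 17.8 row [ 0.7896 -0.0971  0.0414] [0.0026 0.     0.    ] n>= 3.2
```

```bash
python3 -m pendant '[[0.18,-0.02,0.04,0,0,0],[0.38,-0.05,0.04,0,0,0],[0.58,-0.08,0.04,0,0,0],[0.72,-0.097,0.04,0,0,0],[0.79,-0.097,0.04,0,0,0],[0.79,-0.097,0.04,0,0,0],[0.79,-0.097,0.04,0,0,0]]' 55
python3 - <<'E'
from h import *
from rig import manip
plan(.5742,.1897,.017)
for n in("top","scene"):
    c=manip.capture(n);u,v=proj(c,np.array([.592,.0315,.07]))
    e,z,X,D=blob(c,u,v,.061,.08);print(n,np.round(e,1),round(z,4),X.round(4),round(D,4))
    cv2.imwrite(f"pics/n3{n}.png",cv2.resize(c["image"][int(v)-30:int(v)+45,int(u)-65:int(u)+55,::-1],None,fx=5,fy=5))
E
```

```text
t: 18.5
tool_pos: [0.5723, 0.189, 0.1272]
tool_rot: [0.707, 0.707, -0.001, 0.0]
ft_force: [-0.6, 0.1, -0.0]
opening: 0.644
finger_force: 0.0
t 18.5 row [0.0041 0.0096 0.5508] [-0.0002  0.0005  0.0003] n>= 2.2
top [248.6 154.   14.9  14.9] 0.07 [0.589  0.0325 0.07  ] 0.0415
scene [215.6 168.6  13.6  15.3] 0.0699 [0.5882 0.0353 0.0699] 0.0344
```

View pics/n3scene.png

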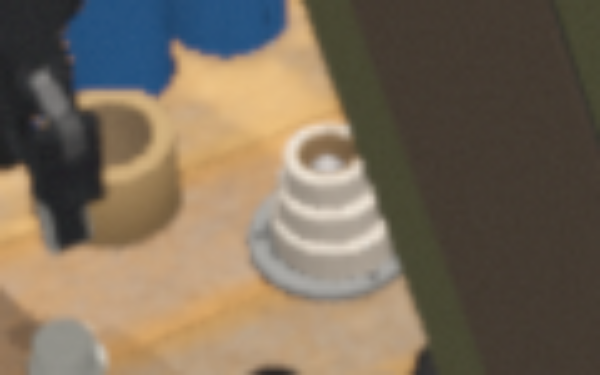

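View pics/n3top.png

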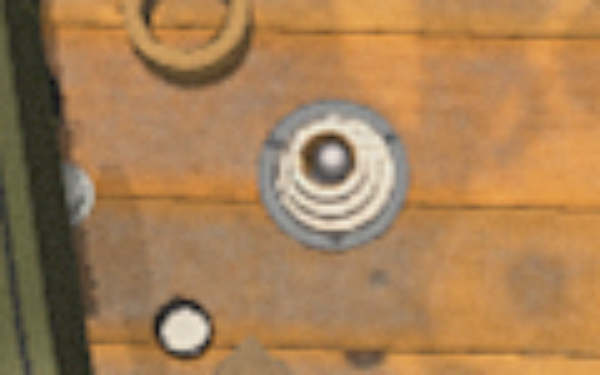

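All three rolls are stacked flat (top at 70 mm; the core opening is at crop 330,157 in the top view). Now the plug.

```bash
python3 -m pendant '[[0.004,0.01,0.1,0,0,0],[0.004,0.01,0.2,0,0,0],[0.004,0.01,0.3,0,0,0],[0.004,0.01,0.4,0,0,0],[0.004,0.01,0.48,0,0,0],[0.004,0.01,0.52,0,0,0],[0.004,0.01,0.546,0,0,0],[0.004,0.01,0.546,0,0,0]]' && python3 -m pendant '[[0,0,0,0,0,0],[0,0,0,0,0,0],[0,0,0,0,0,0],[0,0,0,0,0,0],[0,0,0,0,0,0],[0,0,0,0,0,0]]' 20 40 && python3 -m pendant '[[0,0,-0.1,0,0,0],[0,0,-0.25,0,0,0],[0,0,-0.42,0,0,0],[0,0,-0.45,0,0,0],[0,0,-0.45,0,0,0]]' && python3 -c "
from h import *
plan(.591,.032,.1)"
```

```text
t: 19.4
tool_pos: [0.5744, 0.1899, 0.018]
tool_rot: [0.707, 0.707, -0.0, -0.0]
ft_force: [-0.3, 0.2, -0.4]
opening: 0.646
finger_force: 0.0
t: 20.0
tool_pos: [0.5751, 0.1908, 0.0194]
tool_rot: [0.707, 0.707, 0.001, 0.001]
ft_force: [-1.1, 0.1, 5.9]
opening: 0.333
finger_force: 39.4
t: 20.5
tool_pos: [0.5751, 0.1909, 0.1096]
tool_rot: [0.707, 0.707, 0.001, 0.001]
ft_force: [-0.2, -0.9, -1.7]
opening: 0.332
finger_force: 39.6
t 20.5 row [-0.7947  0.0791  0.0477] [ 0.0015 -0.0004  0.0001] n>= 3.2
```

```bash
python3 -m pendant '[[-0.18,0.02,0,0,0,0],[-0.38,0.04,0,0,0,0],[-0.58,0.06,0,0,0,0],[-0.72,0.075,0,0,0,0],[-0.793,0.079,0,0,0,0],[-0.793,0.079,0,0,0,0],[-0.793,0.079,0.03,0,0,0],[-0.793,0.079,0.06,0,0,0],[-0.793,0.079,0.06,0,0,0],[-0.793,0.079,0.06,0,0,0]]'
python3 - <<'E'
from h import *
from rig import manip
plan(.591,.0325,.0805)
c=manip.capture("scene");cv2.imwrite("pics/q1.png",cv2.resize(c["image"][130:205,175:275,::-1],None,fx=6,fy=6,interpolation=2))
E
```

```text
t: 21.5
tool_pos: [0.5896, 0.0331, 0.0958]
tool_rot: [0.707, 0.708, -0.0, -0.0]
ft_force: [0.3, 0.3, -1.2]
opening: 0.336
finger_force: 39.6
t 21.5 row [-0.0032  0.007   0.0765] [-0.0005 -0.0001  0.0008] n>= 0.3
```

View pics/q1.png

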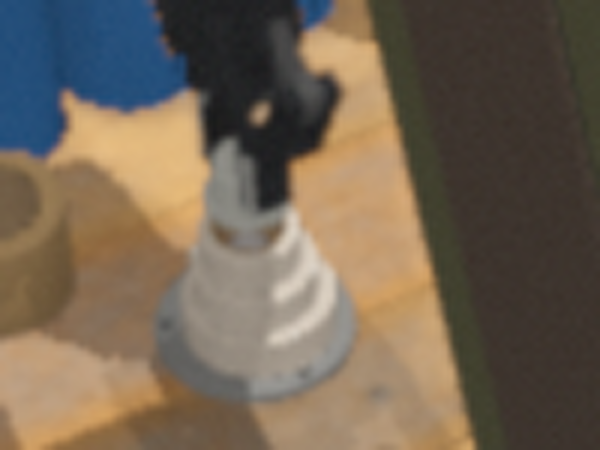

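The plug hangs upright just over the core (crop 235,205; bore at 245,235). I'll lower it gently.

```bash
python3 -m pendant '[[-0.003,0.006,0.015,0,0,0],[-0.003,0.006,0.03,0,0,0],[-0.003,0.006,0.045,0,0,0],[-0.003,0.006,0.06,0,0,0],[-0.003,0.006,0.076,0,0,0],[-0.003,0.006,0.076,0,0,0],[-0.003,0.006,0.076,0,0,0]]'
```

```text
t: 22.25
tool_pos: [0.5912, 0.0313, 0.0809]
tool_rot: [0.707, 0.707, -0.0, -0.0]
ft_force: [0.4, 0.0, -0.3]
opening: 0.33
finger_force: 39.6
```

Nothing resisted the descent, so the spigot is in the core. I'll lower the last 1.5 mm, release and retreat.

```bash
python3 -m pendant '[[0,0,0.004,0,0,0],[0,0,0.007,0,0,0],[0,0,0.007,0,0,0]]' && python3 -m pendant '[[0,0,0,0,0,0],[0,0,0,0,0,0],[0,0,0,0,0,0],[0,0,0,0,0,0]]' 55 && python3 -m pendant '[[0,0,-0.1,0,0,0],[0,0,-0.2,0,0,0],[0,0,-0.35,0,0,0],[-0.2,-0.05,-0.5,0,0,0],[-0.4,-0.1,-0.5,0,0,0],[-0.6,-0.2,-0.5,0,0,0],[-0.8,-0.2,-0.5,0,0,0],[-0.9,-0.2,-0.5,0,0,0],[-0.9,-0.2,-0.5,0,0,0],[-0.9,-0.2,-0.5,0,0,0]]'
python3 - <<'E'
from h import *
from rig import manip
t=manip.capture("top");s=manip.capture("scene")
u,v=proj(t,np.array([.592,.0315,.1]));e,z,X,D=blob(t,u,v,.085,.13);print(np.round(e,1),round(z,4),X.round(4))
cv2.imwrite("pics/fin.png",np.hstack([cv2.resize(t["image"][110:210,140:310,::-1],(680,400))[:,40:440],cv2.resize(s["image"][130:230,170:270,::-1],(400,400))]))
for n,u,v,lo,hi in[("timer",150,188,.01,.06),("tape",221,126,.02,.06)]:
    print(n,blob(t,u,v,lo,hi)[2].round(4))
E
```

```text
t: 22.55
tool_pos: [0.5915, 0.0314, 0.0801]
tool_rot: [0.707, 0.707, 0.0, 0.0]
ft_force: [-0.2, 0.3, 1.7]
opening: 0.331
finger_force: 39.9
t: 22.95
tool_pos: [0.5913, 0.0314, 0.0797]
tool_rot: [0.707, 0.707, -0.0, -0.0]
ft_force: [0.7, -0.7, -0.2]
opening: 0.641
finger_force: 0.0
t: 23.95
tool_pos: [0.551, -0.1487, 0.1796]
tool_rot: [0.708, 0.707, 0.0, -0.0]
ft_force: [-0.1, 0.1, 0.6]
opening: 0.644
finger_force: 0.0
[249.1 152.1  10.3  10.8] 0.0926 [0.5897 0.0305 0.0926]
timer [0.492  0.3132 0.0234]
tape [0.6787 0.1162 0.0473]
```

View pics/fin.png

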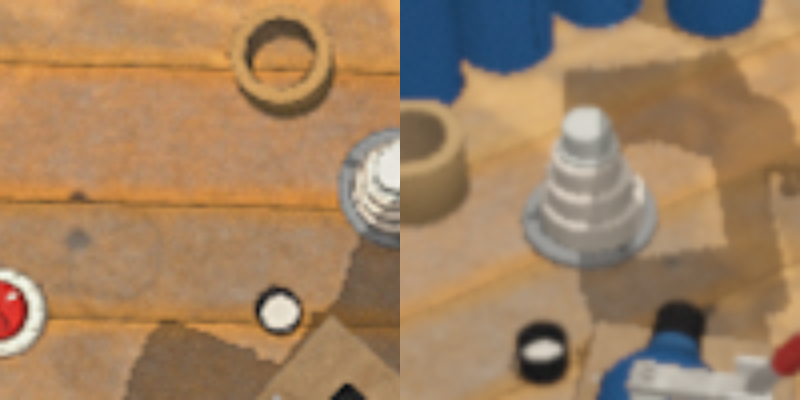

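The plug's top is at 92 mm, as expected when fully seated, and the stack is upright in the right half at (587,190). The timer and tape roll haven't moved. Handing in.

```bash
python3 -c "
from rig import manip
print(manip.sign_off())"
```

```text
the job is handed in; nothing more can be done
None
```

The stand is loaded with the wide, middle and narrow rolls lying flat and the plug seated on top; the gripper is clear of everything, the timer, tape roll and cap wrench were left alone, and the job was handed in at about 24 s.

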